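# Put the ink stamps back in their caddy

### The arm

A 6-joint arm with a two-finger parallel gripper is mounted at the origin on the work surface. World frame = base frame: x ahead of the robot, y to its left, z up, the work surface at z = 0. Lengths are in m, angles in degrees, forces in N, time in s.
With the tool pointing down it reaches from about 0.275 to 0.85 m from the base axis. Payload 19 kg.
Tool frame: the origin (TCP) lies at the very end of the fingers, on their centre line; the grasp point (between the pads) lies 19 mm behind it; z points along the fingers, y is the line along which they close (so a half turn about z gives the same grasp; the last joint's range is limited). The gripper opens to 85 mm and grips with 20 to 120 N. Pads are 22 mm wide; open, the fingers measure 114 mm over their backs; the gripper's body (76 mm by 85 mm) begins 54 mm behind the grasp point. The pads swing forward as they close: fully open they stand 13 mm farther back than shut.
Start: joints at [69.557, 8.623, 82.357, -0, 89.026, -7.678], TCP at [0.127, 0.561, 0.231] pointing down, gripper open.
Joint ranges: [-160.23, 160.23], [-39.13, 120.54], [6.94, 153.29], [-79.49, 259.48], [9.18, 160.14], [-161.06, 161.06]. Speed limits (degrees/s): [108.29, 108.29, 127.2, 172.46, 172.46, 172.46].

### API

Orientations are given as [roll, pitch, yaw] about the fixed x, y, z axes, in that order (R = Rz(yaw) Ry(pitch) Rx(roll)).
In Python, from plant import bot gives the robot as it stands. The module is installed in compiled form; this text tells all that it offers.
- The arm moves only by the shell command python3 -m pendant 'ROWS' [OPENING] [FORCE]. ROWS is JSON, a list of rows, each a list of 2 entries, a list of its own where there are three numbers: the shift along the tool's x, y, z in mm, then the turn about the tool's z in degrees. A call has 1 to 8 rows; each row shifts and turns the commanded pose from where the row before left it, along the tool's axes as they then stand; what a row does not reach is not made up. A row lasts 1/10 s, in which the tool goes at most 50 mm and 8.59 degrees, less where a joint would pass 70% of its speed; a pose out of reach is approached as far as the arm can. A call is refused whole if a number of a shift passes 50 or a number of a turn 8.59, either way. A call with a gripper value outside its range is refused whole. OPENING is the closure, from -1 (fully open) to 1 (shut), set as the call begins (- or left out, the last holds). The fingers move at their own pace and stop on an object; FORCE is the grip in N (left out, the last holds). Time passes only in rows, so rows that do not move let the fingers close. It gives the time, the measured TCP pose, the force, the opening and the grip force at its end, in the units of the state.
- bot.get_obs(): the state, without advancing time (a new reading comes with each control period).
- bot.snapshot(name): name is "scene" or "top" or "wrist"; returns the picture (480x640x3 uint8, blue, green, red); there is no depth.
- bot.calibration(name): a dict with "K" (3x3 intrinsics, pixels), "dist" ([k1, k2, p1, p2, k3] as OpenCV has them; the pictures are not rectified), "eye" and "rotation" of the camera in the world; the wrist camera has in their place "mount" (4x4, takes a point from camera to tool coordinates, whose origin is the TCP and whose axes are the flange's). Camera axes: x right, y up, looking along -z (the intrinsics and any distortion apply to the point x, -y, -z); pixel columns grow to the right and rows downward; lengths in m; the calibration is good to about 2 mm. A picture is of the moment at which its call begins: read the wrist's pose just before it. calibration takes no time and is no camera call.
- bot.job_done(): hands the job in; it is judged then, once.
The state is a dict: "clock": time; "q": joint angles; "qvel": joint speeds; "joint_efforts": joint torques, N m; "eef_pos": TCP position; "ee_rot": TCP orientation; "force": force on the tool from outside, world axes, zero at the start; "ft_torque": the same for the moment, N m; "opening": finger opening in m; "gripper_force": force on a finger pad.
Only numpy, scipy, OpenCV 4.12 (cv2) and the standard library are available. Lean on these libraries where they do the work, as an engineer would, in place of code of your own. Each camera call takes 0.05 s, during which the arm holds its last target. There are 200 camera calls.

### The job

Tidy the writing desk: stand each of the four ink stamps with wooden knobs and a red, blue, green or yellow base upright in the caddy, on the floor of the well of its own colour. Leave the two look-alikes, the white stamp and the red-knobbed paperweight with the dark metal foot, standing where they are.

Things in the scene. Friction and masses are not known exactly. Their poses are not given: they have to be found in the camera images.
- stamp_red: loose upright ink stamp, 74 mm high, about 80 g: round red base 42 mm across, 18 mm high; thin neck; light-wood knob 28 to 29 mm across at 42 to 72 mm height, red disc on top. Origin: centre of the underside; z up. Grip the knob from above, 56 mm above the origin. Round: yaw means nothing. Belongs in the red well.
- stamp_blue: loose upright ink stamp, 74 mm high, about 80 g: round blue base 42 mm across, 18 mm high; thin neck; light-wood knob 28 to 29 mm across at 42 to 72 mm height, blue disc on top. Origin: centre of the underside; z up. Grip the knob from above, 56 mm above the origin. Round: yaw means nothing. Belongs in the blue well.
- stamp_green: loose upright ink stamp, 74 mm high, about 80 g: round green base 42 mm across, 18 mm high; thin neck; light-wood knob 28 to 29 mm across at 42 to 72 mm height, green disc on top. Origin: centre of the underside; z up. Grip the knob from above, 56 mm above the origin. Round: yaw means nothing. Belongs in the green well.
- stamp_yellow: loose upright ink stamp, 74 mm high, about 80 g: round yellow base 42 mm across, 18 mm high; thin neck; light-wood knob 28 to 29 mm across at 42 to 72 mm height, yellow disc on top. Origin: centre of the underside; z up. Grip the knob from above, 56 mm above the origin. Round: yaw means nothing. Belongs in the yellow well.
- stamp_white: loose upright ink stamp, 74 mm high, about 80 g: round white base 42 mm across, 18 mm high; thin neck; light-wood knob 28 to 29 mm across at 42 to 72 mm height, white disc on top. Origin: centre of the underside; z up. Grip the knob from above, 56 mm above the origin. Round: yaw means nothing. No well is white: leave it alone.
- paperweight: loose look-alike, no ink stamp: paperweight with a dark steel foot 42 mm across and a plain red plastic knob 28 mm across, no wood and no disc; 72 mm high, 120 g. Origin: centre of the underside. To be left alone.
- well_red: red floor tile (66 x 66 x 3 mm) of a well of the fixed dark-wood caddy. Origin: centre of its underside, 5 mm above the desk; a stamp stands 3 mm above it. x, y along the caddy's sides, z up. Caddy: open box 155 x 155 x 34 mm, 2 x 2 wells, each 70 x 70 mm inside, centres 75 mm apart, walls 5 mm thick, rims 29 mm above this origin.
- well_blue: blue floor tile (66 x 66 x 3 mm) of a well of the fixed dark-wood caddy. Origin: centre of its underside, 5 mm above the desk; a stamp stands 3 mm above it. x, y along the caddy's sides, z up. Caddy: open box 155 x 155 x 34 mm, 2 x 2 wells, each 70 x 70 mm inside, centres 75 mm apart, walls 5 mm thick, rims 29 mm above this origin.
- well_green: green floor tile (66 x 66 x 3 mm) of a well of the fixed dark-wood caddy. Origin: centre of its underside, 5 mm above the desk; a stamp stands 3 mm above it. x, y along the caddy's sides, z up. Caddy: open box 155 x 155 x 34 mm, 2 x 2 wells, each 70 x 70 mm inside, centres 75 mm apart, walls 5 mm thick, rims 29 mm above this origin.
- well_yellow: yellow floor tile (66 x 66 x 3 mm) of a well of the fixed dark-wood caddy. Origin: centre of its underside, 5 mm above the desk; a stamp stands 3 mm above it. x, y along the caddy's sides, z up. Caddy: open box 155 x 155 x 34 mm, 2 x 2 wells, each 70 x 70 mm inside, centres 75 mm apart, walls 5 mm thick, rims 29 mm above this origin.

How it is judged (in metres and radians):
At the end, for the whole second after the job is handed in: Each coloured stamp stands in the well of its colour: its centre within 22 mm of the tile's centre (anywhere inside the well), its underside on the tile (within 5 mm), upright within 0.15 rad, at rest; the white stamp and the paperweight are within 20 mm of where they stood, and upright (horizontal distance between stamp_red and well_red below 0.022 m and z of stamp_red in the frame of well_red below 0.008 m and angle between each of stamp_red, stamp_blue, stamp_green, stamp_yellow's own z axis and vertical below 0.15 rad and linear speed of each of stamp_red, stamp_blue, stamp_green, stamp_yellow below 0.02 m/s and horizontal distance between stamp_blue and well_blue below 0.022 m and z of stamp_blue in the frame of well_blue below 0.008 m and horizontal distance between stamp_green and well_green below 0.022 m and z of stamp_green in the frame of well_green below 0.008 m and horizontal distance between stamp_yellow and well_yellow below 0.022 m and z of stamp_yellow in the frame of well_yellow below 0.008 m and not (distance of stamp_white from where it was at the start of the episode above 0.02 m) and not (angle between stamp_white's own z axis and vertical above 0.3 rad) and not (distance of paperweight from where it was at the start of the episode above 0.02 m) and not (angle between paperweight's own z axis and vertical above 0.3 rad)); the robot touches nothing.
It fails at once if the white stamp is carried off, pushed more than 20 mm or knocked over (distance of stamp_white from where it was at the start of the episode above 0.02 m or angle between stamp_white's own z axis and vertical above 0.3 rad).
It fails at once if the paperweight is carried off, pushed more than 20 mm or knocked over (distance of paperweight from where it was at the start of the episode above 0.02 m or angle between paperweight's own z axis and vertical above 0.3 rad).
It also fails if it takes over 96 s, if anything falls off the work surface, if the arm or the gripper's body presses on something with over 40 N, if the wrist force passes 120 N, or if a joint passes its speed limit or range.

## Working session

There is one attempt and no reset: what is moved stays moved. The work goes in short steps, Python scripts to look and compute and a shell command to move; the robot and the scene stay as the last step left them, time stands still between calls to the robot, and variables do not carry over. Pictures are saved under pics/ and viewed, at most 14 in all, crops included, and the job is handed in when it is done.

```bash
mkdir -p pics; ls
python3 - <<'E'
from plant import bot
import cv2
o=bot.get_obs(); print({k:o[k] for k in("clock","eef_pos","ee_rot","opening")})
for n in("scene","top"):
    cv2.imwrite(f"pics/{n}0.png",bot.snapshot(n)); c=bot.calibration(n); print(n,c)
print(bot.calibration("wrist"))
E
```

```text
pics
{'clock': 0.0, 'eef_pos': array([0.12698977, 0.5605587 , 0.23069582]), 'ee_rot': array([-1.79933418e+02, -7.41744345e-03,  1.67234346e+02]), 'opening': 0.08555407238819464}
scene {'K': array([[504.34661725,   0.        , 320.09617059],
       [  0.        , 504.34661725, 238.834101  ],
       [  0.        ,   0.        ,   1.        ]]), 'dist': array([-0.08419416,  0.        ,  0.        ,  0.        ,  0.        ]), 'eye': array([0.85513236, 0.37186179, 0.82720425]), 'rotation': array([ 31.49357708,  -0.7465394 , 141.24330903])}
top {'K': array([[477.97076457,   0.        , 333.91038616],
       [  0.        , 477.97076457, 237.89329549],
       [  0.        ,   0.        ,   1.        ]]), 'dist': array([-0.00886053,  0.        ,  0.        ,  0.        ,  0.        ]), 'eye': array([ 0.3219463 , -0.02773833,  0.94560118]), 'rotation': array([ 11.91946658,   0.2453453 , -94.28623772])}
{'K': array([[409.04251613,   0.        , 324.87505121],
       [  0.        , 409.04251613, 234.23597877],
       [  0.        ,   0.        ,   1.        ]]), 'dist': array([-0.03478815,  0.        ,  0.        ,  0.        ,  0.        ]), 'mount': array([[-2.38397161e-04,  9.53250971e-01,  3.02179630e-01,
         7.76484464e-02],
       [ 9.99999662e-01, -1.05533416e-05,  8.22216454e-04,
        -8.40843059e-05],
       [ 7.86967638e-04,  3.02179724e-01, -9.53250647e-01,
        -1.42387798e-01],
       [ 0.00000000e+00,  0.00000000e+00,  0.00000000e+00,
         1.00000000e+00]])}
```

View pics/scene0.png

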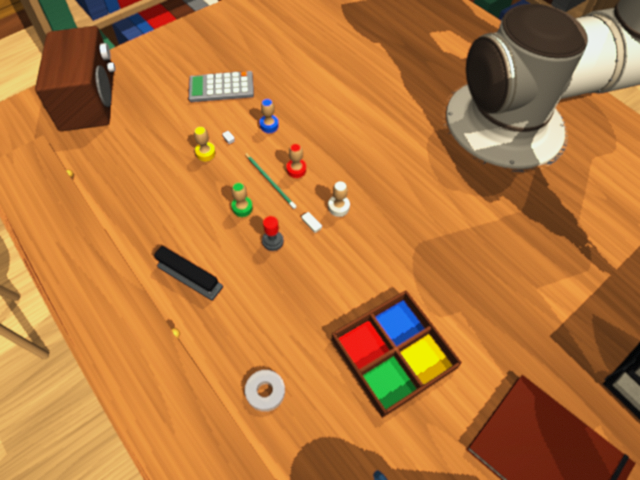

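View pics/top0.png

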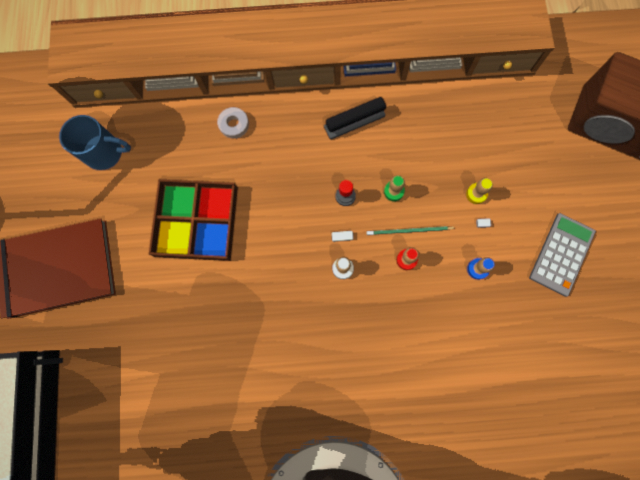

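The scene view shows the stamps at about yellow (203,142), blue (268,115), red (296,160), green (240,198), white (340,198) and the paperweight at (271,233), with the caddy near (395,352). In the top view the caddy spans (150–237, 180–260) and the six items lie around x 335–495, y 180–280. I'll enlarge both regions.

```bash
cat > h.py <<'E'
import numpy as np, cv2
from scipy.spatial.transform import Rotation as Ro
from plant import bot
def ray(name,uv,obs=None):
    c=bot.calibration(name)
    p=cv2.undistortPoints(np.float64([[uv]]),c["K"],c["dist"])[0,0]
    d=np.array([p[0],-p[1],-1.])
    if name!="wrist": return c["eye"],Ro.from_euler("xyz",c["rotation"],degrees=True).apply(d)
    R=Ro.from_euler("xyz",obs["ee_rot"],degrees=True); M=c["mount"]
    return obs["eef_pos"]+R.apply(M[:3,3]),R.apply(M[:3,:3]@d)
def hit(name,uv,z,obs=None):
    e,d=ray(name,uv,obs); return e+d*(z-e[2])/d[2]
def togo(x,y,z=None,yaw=None):
    "shift in tool axes (mm) and turn from the measured pose to world x,y,z"
    o=bot.get_obs(); R=Ro.from_euler("xyz",o["ee_rot"],degrees=True)
    t=np.array([x,y,o["eef_pos"][2] if z is None else z])-o["eef_pos"]
    return np.round(R.inv().apply(t)*1000,1)
E
python3 - <<'E'
import cv2
a=cv2.imread("pics/top0.png"); 
cv2.imwrite("pics/c1.png",cv2.resize(a[165:290,325:505],None,fx=4.4,fy=4.4,interpolation=cv2.INTER_CUBIC))
cv2.imwrite("pics/c2.png",cv2.resize(a[170:270,145:245],None,fx=6,fy=6,interpolation=cv2.INTER_CUBIC))
E
```

```text
(no output)
```

View pics/c1.png

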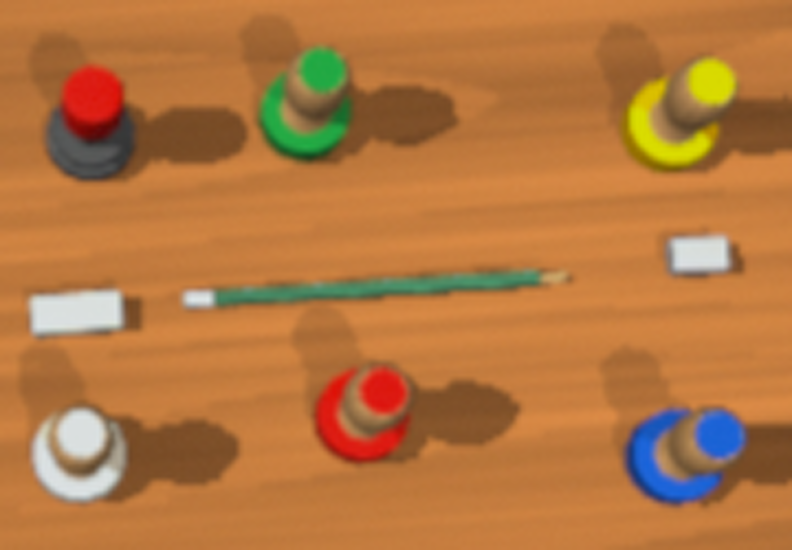

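View pics/c2.png

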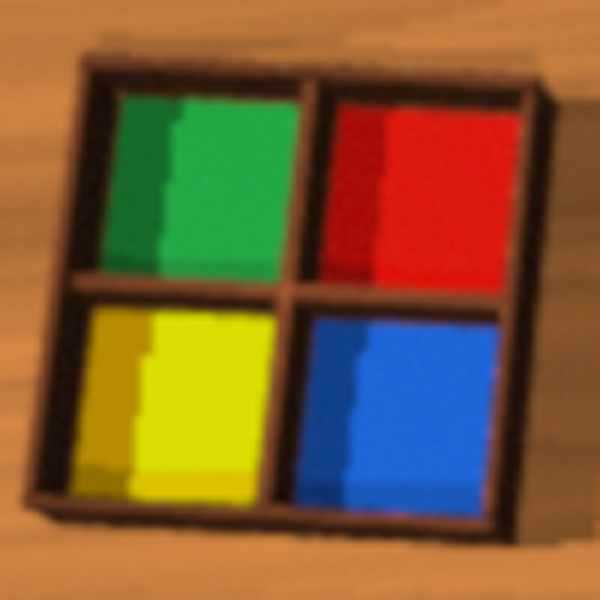

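Disc centres in the stamp crop are green (323,71), yellow (711,83), red (383,391), blue (720,434), white (81,433) and paperweight knob (93,90). In the caddy crop the rim corners are (84,60), (540,80), (500,525) and (28,500), with the divider crossing at (288,290).

Run:
```python
from h import *
C={"green":(323,71),"yellow":(711,83),"red":(383,391),"blue":(720,434),"white":(81,433),"pw":(93,90)}
S={}
for k,c in C.items():
    uv=(np.array(c)+.5)/4.4-.5+[325,165]; S[k]=hit("top",uv,.074 if k!="pw" else .072); print(k,S[k].round(4))
f=lambda c:hit("top",(np.array(c)+.5)/6-.5+[145,170],.034)[:2]
TL,TR,BR,BL=map(f,[(84,60),(540,80),(500,525),(28,500)]); X=f((288,290))
print("corners",TL,TR,BR,BL,"cross",X,"mean",(TL+TR+BR+BL)/4, [np.linalg.norm(a-b) for a,b in((TL,TR),(TR,BR),(BR,BL),(BL,TL))])
ux=(TL+TR-BL-BR); ux/=np.linalg.norm(ux); uy=(TL+BL-TR-BR); uy/=np.linalg.norm(uy)
print("yaw",np.degrees([np.arctan2(ux[1],ux[0]),np.arctan2(-uy[0],uy[1])]))
for k,(a,b) in {"green":(1,1),"red":(1,-1),"yellow":(-1,1),"blue":(-1,-1)}.items(): print("well",k,(X+.0375*(a*ux+b*uy)).round(4))
# scene check of disc tops
for k,uv in {"green":(239,188),"yellow":(200,131),"red":(296,149),"blue":(267,103),"white":(340,186)}.items(): print("scene",k,hit("scene",uv,.074).round(3))
print("scene cross",hit("scene",(396,352),.034).round(3))
print("togo yellow", togo(*S["yellow"][:2],.15))
```

```text
green [ 0.6077 -0.1683  0.074 ]
yellow [ 0.5896 -0.3356  0.074 ]
red [ 0.4654 -0.179   0.074 ]
blue [ 0.4366 -0.3177  0.074 ]
white [ 0.4572 -0.051   0.074 ]
pw [ 0.6074 -0.0681  0.072 ]
corners [0.66000743 0.30368299] [0.64126081 0.15152421] [0.49179142 0.16918783] [0.51152009 0.32163711] cross [0.57532196 0.23649355] mean [0.57614494 0.23650804] [np.float64(0.15330926839196587), np.float64(0.15050948035222989), np.float64(0.15372053219804063), np.float64(0.14956884680184943)]
yaw [-6.81678764 -7.19895248]
well green [0.6173 0.2692]
well red [0.6079 0.1948]
well yellow [0.5428 0.2781]
well blue [0.5334 0.2037]
scene green [ 0.608 -0.163  0.074]
scene yellow [ 0.589 -0.333  0.074]
scene red [ 0.466 -0.173  0.074]
scene blue [ 0.436 -0.314  0.074]
scene white [ 0.457 -0.049  0.074]
scene cross [0.581 0.245 0.034]
togo yellow [-649.2 -771.7   81.5]
```

Both cameras agree on the stamps to a few mm, so I'll move towards yellow.

```bash
python3 -m pendant '[[[-16,-19,1],0],[[-32,-38,3],0],[[-32,-38,3],0],[[-32,-38,3],0],[[-32,-38,3],0],[[-32,-38,3],0],[[-32,-38,3],0],[[-32,-38,3],0]]' -1 60
python3 -m pendant '[[[-32,-38,3],0],[[-32,-38,3],0],[[-32,-38,3],0],[[-32,-38,3],0],[[-32,-38,3],0],[[-32,-38,3],0],[[-32,-38,3],0],[[-32,-38,3],0]]'
python3 -m pendant '[[[-32,-38,3],0],[[-32,-38,3],0],[[-32,-38,3],0],[[-16,-19,1],0],[[0,0,0],0]]'
cat > w.py <<'E'
import sys
from h import *
o=bot.get_obs(); cv2.imwrite(sys.argv[1],bot.snapshot("wrist")); print(o["clock"],o["eef_pos"],o["ee_rot"],o["opening"])
E
python3 w.py pics/w1.png; python3 -c "
from h import *
print(togo(.5896,-.3346,.037))"
```

```text
clock: 0.9
eef_pos: [0.2983, 0.2281, 0.2092]
ee_rot: [180.0, 0.0, 167.3]
force: [2.0, 0.6, 0.1]
opening: 0.0855
gripper_force: 0.0
clock: 1.7
eef_pos: [0.4804, -0.124, 0.1851]
ee_rot: [180.0, -0.0, 167.2]
force: [1.1, 1.3, 0.5]
opening: 0.0855
gripper_force: 0.0
clock: 2.2
eef_pos: [0.5602, -0.279, 0.1737]
ee_rot: [180.0, -0.1, 167.1]
force: [-0.1, 0.5, -0.6]
opening: 0.0859
gripper_force: 0.0
2.2 [ 0.56024306 -0.27901645  0.17372425] [ 1.79988265e+02 -1.06993813e-01  1.67101126e+02] 0.0858725142733044
[-42.1 -49.2 137. ]
```

View pics/w1.png

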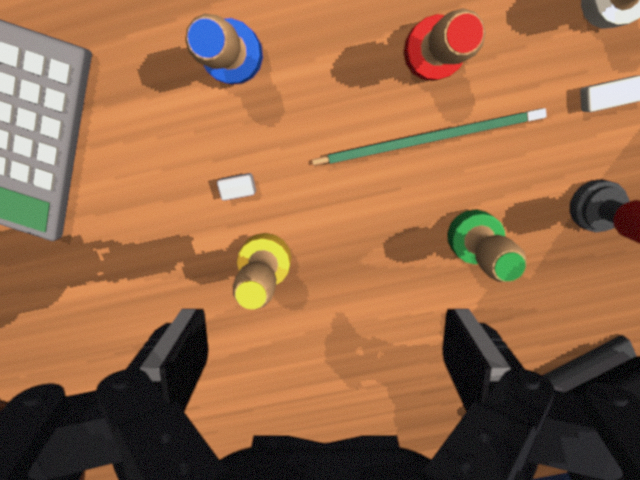

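The wrist view shows disc tops at yellow (252,293), green (509,266), red (464,33) and blue (206,38). I'll use these to cross-check the positions.

```bash
python3 -c "
from h import *
o=bot.get_obs()
for k,uv in dict(yellow=(252,293),green=(509,266),red=(464,33),blue=(206,38)).items(): print(k,hit('wrist',uv,.074,o).round(4))
print(o['eef_pos'],togo(*hit('wrist',(252,293),.074,o)[:2],.037))"
```

```text
yellow [ 0.5874 -0.3327  0.074 ]
green [ 0.606  -0.1669  0.074 ]
red [ 0.4636 -0.178   0.074 ]
blue [ 0.4349 -0.3156  0.074 ]
[ 0.55976237 -0.27737206  0.17411588] [-39.5 -47.9 137. ]
```

Wrist and overhead positions agree to within 3 mm. Next I descend on yellow and grip.

```bash
python3 -m pendant '[[[-20,-24,10],0],[[-20,-24.5,20],0],[[0,0,40],0],[[0,0,40],0],[[0,0,20],0],[[0,0,7],0],[[0,0,0],0]]'
python3 -m pendant '[[[0,0,0],0],[[0,0,0],0],[[0,0,0],0],[[0,0,0],0],[[0,0,0],0],[[0,0,0],0],[[0,0,0],0],[[0,0,0],0]]' 1 60
python3 -m pendant '[[[0,0,-20],0],[[0,0,-40],0],[[0,0,-40],0],[[0,0,-30],0],[[0,0,0],0]]'
python3 -c "
from h import *
print(togo(.5428,.2781,.16))"
```

```text
clock: 2.95
eef_pos: [0.5879, -0.3316, 0.0383]
ee_rot: [180.0, -0.1, 167.3]
force: [-0.0, -0.1, 0.3]
opening: 0.0852
gripper_force: 0.0
clock: 3.75
eef_pos: [0.5884, -0.3326, 0.0391]
ee_rot: [-180.0, 0.1, 167.2]
force: [0.0, -0.7, 6.0]
opening: 0.0264
gripper_force: 58.5
clock: 4.25
eef_pos: [0.5893, -0.3332, 0.1734]
ee_rot: [-179.8, 0.4, 167.2]
force: [0.1, -0.6, 0.2]
opening: 0.0267
gripper_force: 59.2
[180.5 586.   10.7]
```

Gripped at 58 N. Now I carry it to the yellow well.

```bash
python3 -m pendant '[[[7,22,0],0],[[13.5,44,0],0],[[13.5,44,0],0],[[13.5,44,0],0],[[13.5,44,0],0],[[13.5,44,0],0],[[13.5,44,0],0],[[13.5,44,0],0]]'
python3 -m pendant '[[[13.5,44,0],0],[[13.5,44,0],0],[[13.5,44,0],0],[[13.5,44,0],0],[[13.5,44,0],0],[[13.5,44,0],0],[[7,22,0],0],[[0,0,0],0]]'
python3 -c "
from h import *
print(togo(.5428,.2781,.047))"; python3 w.py pics/w2.png
```

```text
clock: 5.05
eef_pos: [0.5613, 0.0137, 0.1677]
ee_rot: [-180.0, -0.0, 167.2]
force: [0.5, 0.3, -1.0]
opening: 0.0269
gripper_force: 59.2
clock: 5.85
eef_pos: [0.5383, 0.3131, 0.1671]
ee_rot: [-180.0, -0.1, 167.4]
force: [0.1, -0.9, -1.2]
opening: 0.0267
gripper_force: 59.2
[-12.2 -33.1 120.1]
5.85 [0.53832903 0.31308688 0.16712049] [-1.79974442e+02 -8.68585005e-02  1.67417108e+02] 0.026727020650272743
```

View pics/w2.png

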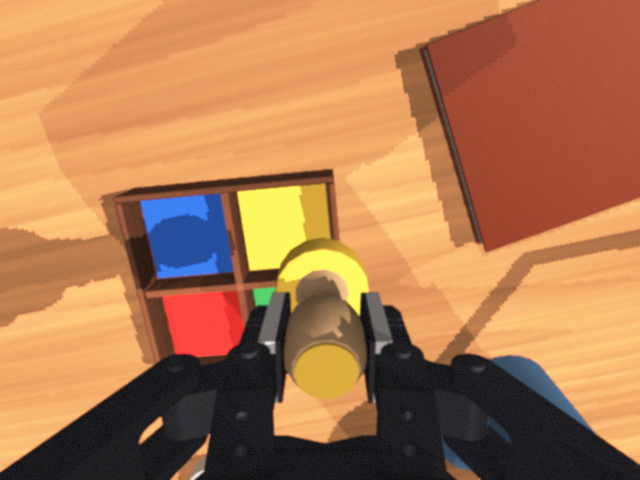

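The wrist view shows the stamp held upright, with the caddy divider crossing at about (238,282), its outer yellow corner at (333,171) and its outer blue corner at (117,198).

```bash
python3 -c "
from h import *
o=bot.get_obs()
for uv in ((238,282),(333,171),(117,198)): print(hit('wrist',uv,.034,o).round(4))
print(o['eef_pos'],togo(.5428,.2781,.047))"
```

```text
[0.5699 0.2384 0.034 ]
[0.5055 0.324  0.034 ]
[0.4906 0.1737 0.034 ]
[0.53873031 0.31139382 0.16720704] [-11.4 -31.5 120.2]
```

```bash
python3 -m pendant '[[[-5,-15,0],0],[[-5,-15,10],0],[[0,0,40],0],[[0,0,40],0],[[0,0,20],0],[[0,0,9],0],[[0,0,0],0],[[0,0,0],0]]'
python3 -c "
from h import *
print(togo(.5415,.2796,.047))"
```

```text
clock: 6.7
eef_pos: [0.5432, 0.278, 0.0502]
ee_rot: [180.0, 0.1, 167.2]
force: [0.5, -0.6, 0.2]
opening: 0.0268
gripper_force: 59.4
[2.  1.2 3.2]
```

```bash
python3 -m pendant '[[[2,1,2],0],[[0,0,1],0],[[0,0,0],0]]'
python3 -m pendant '[[[0,0,0],0],[[0,0,0],0],[[0,0,0],0],[[0,0,0],0]]' -0.2
python3 -m pendant '[[[0,0,-20],0],[[0,0,-40],0],[[0,0,-40],0],[[0,0,-20],0],[[0,0,0],0]]'
python3 w.py pics/w3.png
python3 -c "
from h import *
print(togo(.607,-.1676,.16))"
```

```text
clock: 7.0
eef_pos: [0.5408, 0.2803, 0.0466]
ee_rot: [180.0, 0.0, 167.2]
force: [-0.7, 1.0, -1.3]
opening: 0.0266
gripper_force: 59.4
clock: 7.4
eef_pos: [0.5409, 0.2802, 0.0464]
ee_rot: [-180.0, 0.0, 167.2]
force: [0.3, -0.3, -0.4]
opening: 0.0511
gripper_force: 0.0
clock: 7.9
eef_pos: [0.5419, 0.2807, 0.1699]
ee_rot: [179.8, 0.2, 167.2]
force: [-0.4, 0.6, -0.9]
opening: 0.0513
gripper_force: 0.0
7.9 [0.54193276 0.28066173 0.16991765] [179.84359951   0.24854565 167.23925209] 0.05130218273660308
[-163.  -422.4    7.5]
```

View pics/w3.png

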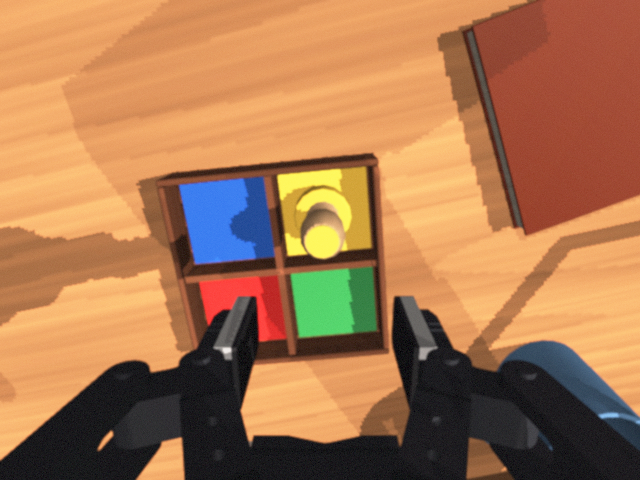

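Yellow stands centred in its well (base at about 323,212). On to green.

```bash
python3 -m pendant '[[[-9,-24,0],0],[[-18,-46,0],0],[[-18,-46,0],0],[[-18,-46,0],0],[[-18,-46,0],0],[[-18,-46,0],0],[[-18,-46,0],0],[[-18,-46,0],0]]' -0.6
python3 -m pendant '[[[-18,-46,0],0],[[-10,-26,0],0],[[0,0,0],0],[[0,0,0],0]]'
python3 -c "
from h import *
print(togo(.607,-.1676,.038))"
```

```text
clock: 8.75
eef_pos: [0.5955, -0.089, 0.165]
ee_rot: [180.0, -0.1, 167.2]
force: [0.0, 0.2, 0.1]
opening: 0.0682
gripper_force: 0.0
clock: 9.15
eef_pos: [0.6069, -0.1637, 0.1649]
ee_rot: [180.0, -0.1, 167.2]
force: [-0.2, 0.2, -1.0]
opening: 0.0683
gripper_force: 0.0
[ -1.2  -3.8 126.9]
```

```bash
python3 -m pendant '[[[-1,-4,20],0],[[0,0,40],0],[[0,0,40],0],[[0,0,20],0],[[0,0,6],0],[[0,0,0],0]]'
python3 -m pendant '[[[0,0,0],0],[[0,0,0],0],[[0,0,0],0],[[0,0,0],0],[[0,0,0],0],[[0,0,0],0],[[0,0,0],0]]' 1 60
python3 -m pendant '[[[0,0,-20],0],[[0,0,-40],0],[[0,0,-40],0],[[0,0,-30],0],[[0,0,0],0]]'
python3 -c "
from h import *
print(togo(.616,.2707,.16))"
```

```text
clock: 9.75
eef_pos: [0.6073, -0.1666, 0.04]
ee_rot: [180.0, -0.1, 167.3]
force: [-0.7, 0.4, 0.0]
opening: 0.0685
gripper_force: 0.0
clock: 10.45
eef_pos: [0.6081, -0.1677, 0.0419]
ee_rot: [-180.0, 0.1, 167.2]
force: [-0.9, 1.3, 8.3]
opening: 0.0266
gripper_force: 58.7
clock: 10.95
eef_pos: [0.609, -0.1682, 0.1759]
ee_rot: [-179.9, 0.4, 167.2]
force: [1.3, 0.3, -1.4]
opening: 0.0266
gripper_force: 59.1
[ 90.3 429.6  14.6]
```

```bash
python3 -m pendant '[[[5,24,0],0],[[10,47.5,0],0],[[10,47.5,0],0],[[10,47.5,0],0],[[10,47.5,0],0],[[10,47.5,0],0],[[10,47.5,0],0],[[10,47.5,0],0]]'
python3 -m pendant '[[[10,47.5,0],0],[[5,26,0],0],[[0,0,0],0],[[0,0,0],0]]'
python3 -c "
from h import *
print(togo(.616,.2707,.050))"
```

```text
clock: 11.75
eef_pos: [0.6127, 0.1986, 0.1702]
ee_rot: [-180.0, -0.0, 167.2]
force: [0.6, -1.3, -1.0]
opening: 0.0264
gripper_force: 59.1
clock: 12.15
eef_pos: [0.6145, 0.272, 0.1698]
ee_rot: [-180.0, -0.0, 167.3]
force: [-0.4, -0.4, -0.3]
opening: 0.0263
gripper_force: 59.3
[ -1.8  -0.8 119.8]
```

```bash
python3 -m pendant '[[[-2,-1,20],0],[[0,0,40],0],[[0,0,40],0],[[0,0,15],0],[[0,0,2],0],[[0,0,0],0],[[0,0,0],0]]'
python3 -m pendant '[[[0,0,2],0],[[0,0,1],0],[[0,0,0],0]]'
```

```text
clock: 12.85
eef_pos: [0.6176, 0.2703, 0.0557]
ee_rot: [179.9, 0.2, 167.2]
force: [0.1, -0.4, -0.3]
opening: 0.0266
gripper_force: 59.4
clock: 13.15
eef_pos: [0.6165, 0.2703, 0.0507]
ee_rot: [180.0, 0.0, 167.2]
force: [0.1, -0.7, -1.4]
opening: 0.0263
gripper_force: 59.4
```

```bash
python3 -m pendant '[[[0,0,1],0],[[0,0,0],0]]'
python3 -m pendant '[[[0,0,0],0],[[0,0,0],0],[[0,0,0],0],[[0,0,0],0]]' -0.2
python3 -m pendant '[[[0,0,-20],0],[[0,0,-40],0],[[0,0,-40],0],[[0,0,-20],0],[[0,0,0],0]]'
python3 w.py pics/w4.png
python3 -c "
from h import *
print(togo(.4645,-.1785,.16))"
```

```text
clock: 13.35
eef_pos: [0.6166, 0.2704, 0.0499]
ee_rot: [180.0, 0.0, 167.2]
force: [-1.3, -1.1, 4.8]
opening: 0.0266
gripper_force: 59.7
clock: 13.75
eef_pos: [0.6165, 0.2702, 0.0493]
ee_rot: [-180.0, -0.0, 167.2]
force: [-0.4, -0.1, -0.1]
opening: 0.0514
gripper_force: 0.0
clock: 14.25
eef_pos: [0.6176, 0.2706, 0.1731]
ee_rot: [179.9, 0.3, 167.2]
force: [0.7, 0.9, -0.1]
opening: 0.0513
gripper_force: 0.0
14.25 [0.61763096 0.27058855 0.17311205] [179.85531917   0.26513052 167.23355091] 0.0512635036838463
[  49.5 -471.5   10.1]
```

View pics/w4.png

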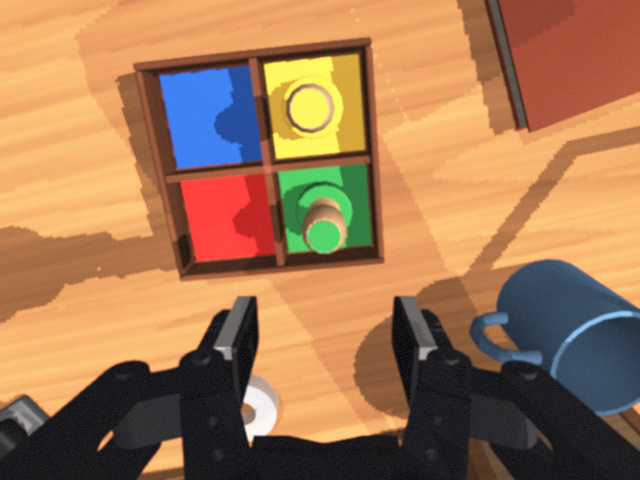

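Yellow (312,108) and green (323,208) both stand upright and central in their wells. Red next.

```bash
python3 -m pendant '[[[2,-24,0],0],[[5,-47,0],0],[[5,-47,0],0],[[5,-47,0],0],[[5,-47,0],0],[[5,-47,0],0],[[5,-47,0],0],[[5,-47,0],0]]' -0.6
python3 -m pendant '[[[5,-47,0],0],[[5,-47,0],0],[[2,-24,0],0],[[0,0,0],0],[[0,0,0],0]]'
python3 -c "
from h import *
print(togo(.4645,-.1785,.040))"
```

```text
clock: 15.1
eef_pos: [0.501, -0.0673, 0.1682]
ee_rot: [-180.0, -0.1, 167.2]
force: [1.2, 0.1, 0.1]
opening: 0.0684
gripper_force: 0.0
clock: 15.6
eef_pos: [0.4642, -0.1783, 0.1684]
ee_rot: [180.0, -0.1, 167.2]
force: [1.0, 1.2, -0.8]
opening: 0.0685
gripper_force: 0.0
[ -0.6  -0.2 128.4]
```

```bash
python3 -m pendant '[[[0,0,20],0],[[0,0,40],0],[[0,0,40],0],[[0,0,20],0],[[0,0,8],0],[[0,0,0],0]]'
python3 -m pendant '[[[0,0,0],0],[[0,0,0],0],[[0,0,0],0],[[0,0,0],0],[[0,0,0],0],[[0,0,0],0],[[0,0,0],0]]' 1 60
python3 -m pendant '[[[0,0,-20],0],[[0,0,-40],0],[[0,0,-40],0],[[0,0,-30],0],[[0,0,0],0]]'
python3 -c "
from h import *
print(togo(.6066,.1963,.16))"
```

```text
clock: 16.2
eef_pos: [0.4645, -0.1773, 0.0407]
ee_rot: [180.0, -0.1, 167.3]
force: [-0.7, 0.3, 0.6]
opening: 0.0681
gripper_force: 0.0
clock: 16.9
eef_pos: [0.4652, -0.1786, 0.0426]
ee_rot: [-180.0, 0.1, 167.2]
force: [-1.4, 0.2, 7.0]
opening: 0.0264
gripper_force: 58.6
clock: 17.4
eef_pos: [0.4661, -0.1791, 0.1762]
ee_rot: [-179.9, 0.4, 167.2]
force: [0.7, -0.4, -1.3]
opening: 0.0266
gripper_force: 59.3
[-54.  397.2  15.7]
```

```bash
python3 -m pendant '[[[-3,24,0],0],[[-6.5,48.5,0],0],[[-6.5,48.5,0],0],[[-6.5,48.5,0],0],[[-6.5,48.5,0],0],[[-6.5,48.5,0],0],[[-6.5,48.5,0],0],[[-6.5,48.5,0],0]]'
python3 -m pendant '[[[-5,34,0],0],[[0,0,0],0],[[0,0,0],0]]'
python3 -c "
from h import *
print(togo(.6066,.1963,.0506))"
```

```text
clock: 18.2
eef_pos: [0.5924, 0.1676, 0.1709]
ee_rot: [-180.0, -0.0, 167.2]
force: [1.3, -0.5, -0.1]
opening: 0.0264
gripper_force: 59.3
clock: 18.5
eef_pos: [0.6043, 0.198, 0.1704]
ee_rot: [-180.0, -0.1, 167.3]
force: [0.1, 0.3, -1.5]
opening: 0.0262
gripper_force: 59.5
[ -2.7  -1.1 119.8]
```

```bash
python3 -m pendant '[[[-2,-1,20],0],[[0,0,40],0],[[0,0,40],0],[[0,0,15],0],[[0,0,2],0],[[0,0,0],0],[[0,0,0],0]]'
python3 -m pendant '[[[0,0,2],0],[[0,0,1],0],[[0,0,0],0]]'
```

```text
clock: 19.2
eef_pos: [0.6074, 0.1961, 0.0566]
ee_rot: [179.9, 0.2, 167.2]
force: [-0.1, 0.3, -1.1]
opening: 0.0262
gripper_force: 59.5
clock: 19.5
eef_pos: [0.6064, 0.1962, 0.0516]
ee_rot: [180.0, 0.0, 167.2]
force: [-0.1, -0.1, -1.2]
opening: 0.026
gripper_force: 59.5
```

```bash
python3 -m pendant '[[[0,0,1],0],[[0,0,0],0]]'
python3 -m pendant '[[[0,0,0],0],[[0,0,0],0],[[0,0,0],0],[[0,0,0],0]]' -0.2
python3 -m pendant '[[[0,0,-20],0],[[0,0,-40],0],[[0,0,-40],0],[[0,0,-20],0],[[0,0,0],0]]'
python3 -c "
from h import *
print(togo(.4358,-.3166,.16))"
```

```text
clock: 19.7
eef_pos: [0.6065, 0.1962, 0.0507]
ee_rot: [180.0, 0.0, 167.2]
force: [-0.6, -0.2, 2.5]
opening: 0.0264
gripper_force: 59.9
clock: 20.1
eef_pos: [0.6063, 0.1961, 0.0503]
ee_rot: [-180.0, -0.0, 167.2]
force: [0.1, 0.0, -0.7]
opening: 0.0512
gripper_force: 0.0
clock: 20.6
eef_pos: [0.6075, 0.1964, 0.174]
ee_rot: [179.9, 0.3, 167.2]
force: [0.4, -0.5, 0.0]
opening: 0.051
gripper_force: 0.0
[  54.2 -538.3   12.7]
```

```bash
python3 -m pendant '[[[2,-24,0],0],[[5,-48.5,0],0],[[5,-48.5,0],0],[[5,-48.5,0],0],[[5,-48.5,0],0],[[5,-48.5,0],0],[[5,-48.5,0],0],[[5,-48.5,0],0]]' -0.6
python3 -m pendant '[[[5,-48.5,0],0],[[5,-48.5,0],0],[[5,-48.5,0],0],[[2,-29,0],0],[[0,0,0],0],[[0,0,0],0]]'
python3 -c "
from h import *
print(togo(.4358,-.3166,.040))"
```

```text
clock: 21.4
eef_pos: [0.4887, -0.1517, 0.1697]
ee_rot: [180.0, -0.0, 167.2]
force: [1.6, 0.3, -1.2]
opening: 0.0684
gripper_force: 0.0
clock: 22.0
eef_pos: [0.4344, -0.3167, 0.1695]
ee_rot: [180.0, -0.1, 167.2]
force: [-0.3, 0.7, 0.1]
opening: 0.0682
gripper_force: 0.0
[ -1.5   0.4 129.5]
```

```bash
python3 -m pendant '[[[-1,0,20],0],[[0,0,40],0],[[0,0,40],0],[[0,0,20],0],[[0,0,9],0],[[0,0,0],0]]'
python3 -m pendant '[[[0,0,0],0],[[0,0,0],0],[[0,0,0],0],[[0,0,0],0],[[0,0,0],0],[[0,0,0],0],[[0,0,0],0]]' 1 60
python3 -m pendant '[[[0,0,-20],0],[[0,0,-40],0],[[0,0,-40],0],[[0,0,-30],0],[[0,0,0],0]]'
python3 -c "
from h import *
print(togo(.5321,.2052,.16))"
```

```text
clock: 22.6
eef_pos: [0.4359, -0.3158, 0.0407]
ee_rot: [180.0, -0.1, 167.3]
force: [-0.6, 0.4, 0.5]
opening: 0.0681
gripper_force: 0.0
clock: 23.3
eef_pos: [0.4363, -0.3173, 0.0427]
ee_rot: [-179.9, 0.1, 167.2]
force: [-0.5, 2.5, 7.2]
opening: 0.0262
gripper_force: 58.6
clock: 23.8
eef_pos: [0.437, -0.318, 0.1764]
ee_rot: [-179.8, 0.4, 167.2]
force: [0.8, 0.0, -1.5]
opening: 0.0264
gripper_force: 59.2
[ 23.  531.3  14.2]
```

```bash
python3 -m pendant '[[[1,24,0],0],[[2,48.5,0],0],[[2,48.5,0],0],[[2,48.5,0],0],[[2,48.5,0],0],[[2,48.5,0],0],[[2,48.5,0],0],[[2,48.5,0],0]]'
python3 -m pendant '[[[2,48.5,0],0],[[2,48.5,0],0],[[2,48.5,0],0],[[1,21,0],0],[[0,0,0],0],[[0,0,0],0]]'
python3 -c "
from h import *
print(togo(.5321,.2052,.0507))"
```

```text
clock: 24.6
eef_pos: [0.5013, 0.043, 0.1714]
ee_rot: [-180.0, 0.0, 167.2]
force: [1.3, -0.7, -0.7]
opening: 0.0264
gripper_force: 59.3
clock: 25.2
eef_pos: [0.5312, 0.2051, 0.1709]
ee_rot: [-180.0, -0.0, 167.3]
force: [0.2, 0.4, -1.2]
opening: 0.0264
gripper_force: 59.4
[ -1.    0.4 120.2]
```

```bash
python3 -m pendant '[[[-1,0,20],0],[[0,0,40],0],[[0,0,40],0],[[0,0,15],0],[[0,0,2],0],[[0,0,0],0],[[0,0,0],0]]'
python3 -m pendant '[[[0,0,2],0],[[0,0,1],0],[[0,0,0],0]]'
```

```text
clock: 25.9
eef_pos: [0.5335, 0.2047, 0.0564]
ee_rot: [179.9, 0.1, 167.2]
force: [-0.6, 0.3, -0.5]
opening: 0.0265
gripper_force: 59.4
clock: 26.2
eef_pos: [0.5325, 0.2047, 0.0517]
ee_rot: [180.0, 0.0, 167.2]
force: [-0.5, -0.0, -1.5]
opening: 0.0264
gripper_force: 59.4
```

After release I lift and back off, then check all the wells and the look-alikes.

```bash
python3 -m pendant '[[[0,0,1],0],[[0,0,0],0]]'
python3 -m pendant '[[[0,0,0],0],[[0,0,0],0],[[0,0,0],0],[[0,0,0],0]]' -0.2
python3 -m pendant '[[[0,0,-20],0],[[0,0,-40],0],[[0,0,-40],0],[[0,0,-20],0],[[0,0,0],0]]'
python3 -m pendant '[[[20,0,-20],0],[[30,0,-20],0],[[30,0,-20],0],[[20,0,0],0],[[0,0,0],0],[[0,0,0],0]]'
python3 - <<'E'
from h import *
a=bot.snapshot("top"); cv2.imwrite("pics/top9.png",a)
b=bot.snapshot("scene")
L=cv2.resize(a[165:290,140:390],(800,400),interpolation=cv2.INTER_CUBIC); 
M=np.zeros((600,800,3),np.uint8); M[:300,:600]=cv2.resize(L,(600,300)); M[300:]=cv2.resize(b[170:420,200:500],(800,600))[:300] if 0 else cv2.resize(b[180:420,220:480],(325,300)).copy() if 0 else 0
M[300:,:325]=cv2.resize(b[180:420,220:480],(325,300)); cv2.imwrite("pics/f.png",M)
o=bot.get_obs(); print(o["clock"],o["eef_pos"],o["force"])
E
```

```text
clock: 26.4
eef_pos: [0.5326, 0.2047, 0.0508]
ee_rot: [180.0, 0.0, 167.2]
force: [-0.2, -0.1, 4.4]
opening: 0.0261
gripper_force: 59.9
clock: 26.8
eef_pos: [0.5324, 0.2046, 0.0503]
ee_rot: [-180.0, -0.0, 167.2]
force: [-0.3, 0.4, 0.7]
opening: 0.0514
gripper_force: 0.0
clock: 27.3
eef_pos: [0.5336, 0.205, 0.1737]
ee_rot: [179.9, 0.3, 167.2]
force: [0.6, -0.2, 0.1]
opening: 0.0515
gripper_force: 0.0
clock: 27.9
eef_pos: [0.4348, 0.2268, 0.2298]
ee_rot: [-180.0, -0.0, 167.3]
force: [0.6, 0.5, 0.0]
opening: 0.0511
gripper_force: 0.0
28.0 [0.43535581 0.22656223 0.22960517] [ 0.17696125 -0.15827242 -0.3139083 ]
```

View pics/f.png

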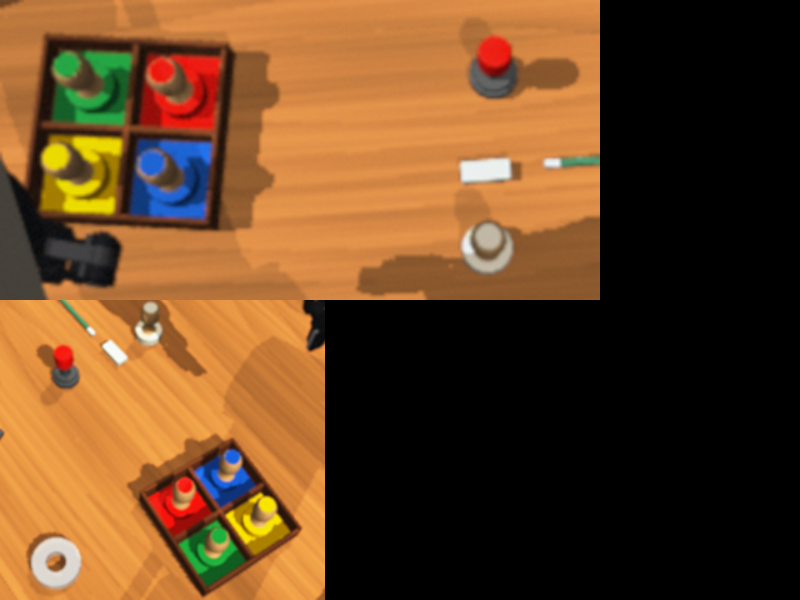

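Green (90,90), red (182,95), yellow (82,175) and blue (175,180) all stand upright and roughly centred in the wells of their own colour. The white stamp and the paperweight stand where they were, and the gripper is clear.

```bash
python3 -c "
from plant import bot
print(bot.job_done())"
```

```text
the job is handed in; nothing more can be done
None
```

The job is handed in at about 28 s of the 96 s: in the final pictures all four coloured stamps stand upright in the wells of their own colour, and the white stamp and paperweight are where they started, but no verdict was returned.

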